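Open the door chime's battery tray with its release pin

TASK

The door chime by the entry needs new batteries: take the release pin from its wooden stand, press the recessed button in the battery tray with it, and keep the button held down while you push the tray all the way out to its stop. Then draw the pin out so that the button springs up and locks the tray open, and stand the pin fully back in its stand. Feel your way, as the tray's height and run differ a little from unit to unit; be gentle with the plastic and leave the other things on the shelf where they are.

Things in the scene. Friction and masses are not known exactly. Their poses are not given: they have to be found in the camera images.
- unit: door-chime receiver: white plastic box screwed to the shelf, 110 (its x) x 130 (its y) x 60 mm high; origin at the centre of its underside, z up. A 66 mm wide channel along its y, open at the top, holds a grey battery tray, face below the 60 mm rim. Over its y -65 to -27 mm a roof (top 63 mm high) bridges the channel and hides two AA cells. The tray slides out of the -y side.
- recess (a point): fixed point on the axis of the recess of the shut tray: 25 mm to the box's +y from its centre, 46 mm above the shelf. The recess is a vertical round hole, 9 mm across, 1 mm chamfer, in the tray's flat face. There the face lies 40 to 52 mm above the shelf, unit by unit (feel for it); the steel button's top is 10 mm below the face. A pin in the hole pushes its wall and so carries the tray.
- button (a joint): how far the recessed button is pressed down, m: 0 up, 0.006 fully down (hard stop). Spring: 1.5 N at first, 4.5 N fully down. From 0.0045 on it frees the tray. It travels with the tray. With the tray fully out it springs up and locks it there; let up half way out, it catches again further on.
- tray (a joint): how far the 62 mm wide battery tray is pushed out towards the chime box's -y, m: 0 shut, 0.045 at its hard end stop. Its run is not quite level: it climbs or sinks by up to 0.1 rad, unit by unit (up to 4.5 mm over the stroke), so the hold on the button must follow by force. About 2.5 N of friction. Held shut (1 mm play) while the button is up. From 0.0425 on the button can spring up and lock it open.
- pin: release pin: steel shaft 6 mm thick, 52 mm long, tip slightly tapered, below a square wooden handle 18 x 18 x 50 mm with faces along its x and y; 60 g. Origin at the tip, z up the shaft (handle 52 to 102 mm above the tip). It starts upright in the stand, handle's underside on the stand's top, tip 6 mm above the shelf, yaw as the stand's.
- stand: dark wooden block fixed to the shelf, 50 x 50 x 58 mm, with one vertical square hole in the middle of its top, 11 x 11 mm with a 1.5 mm chamfer and 54 mm deep. Origin at the centre of its underside.
- stand_hole (a point): centre of the mouth of the stand's hole, 58 mm above the shelf
- dish: bystander: white ceramic key dish, 110 mm across, 32 mm high; origin at the centre of its underside
- case: bystander: shut blue glasses case, 62 x 160 (its y) x 43 mm high; origin at the centre of its underside
- keys: bystander: steel key ring 38 mm across with two flat keys that reach 77 mm along its x; 4 mm high; origin at the ring's centre
- shoehorn: bystander: flat black plastic shoehorn, 42 x 240 (its y) x 4 mm; origin under its middle
Things that resemble listed ones, but are neither listed nor needed, are in the scene too. There is more than one size of the unit; the one meant has the size given above.

How it is judged (in metres and radians):
On the way, in this order (a step that is already met when the one before it is completed fails the run):
1. the pin is drawn out of its stand (height (world z) of pin above 0.06 m and contact force between pin and the fingers above 1 N), for 0.1 s.
2. the pin presses the button down to where it frees the tray, the tray still in (value of joint button above 0.004 m and contact force between pin and unit above 1 N and value of joint tray below 0.006 m), for 0.1 s.
3. the tray is out at its stop with the pin still holding the button down (value of joint tray above 0.0425 m and value of joint button above 0.003 m and contact force between pin and unit above 1 N), for 0.1 s.
At the end, for the whole second after the job is handed in: the tray is out at its stop (at least 41.5 of 45 mm), the button is up again (pressed less than 2 mm) and so locks it; the pin stands in its stand's hole, fully down (tip less than 9 mm above the shelf, within 6 mm of the hole's axis, tilted less than 0.12 rad), at rest and released (value of joint tray above 0.0415 m and value of joint button below 0.002 m and horizontal distance between pin and stand_hole below 0.006 m and height (world z) of pin below 0.009 m and angle between pin's own z axis and vertical below 0.12 rad and linear speed of pin below 0.02 m/s); the robot touches nothing.
It fails at once if the pin bears on the chime (box, tray and button together) with more than 18 N (contact force between pin and unit above 18 N).
It fails at once if the gripper or arm bears on the chime itself with more than 3 N (contact force between any of the arm, the fingers and unit above 3 N).
It fails at once if the button is let up (pressed less than 2 mm) with the tray part way out (10 to 34 mm) (value of joint tray between 0.01 and 0.034 m and value of joint button below 0.002 m).
It fails at once if a bystander (dish, glasses case, keys, shoehorn) is moved more than 15 mm (distance of any of dish, case, keys, shoehorn from where it was at the start of the episode above 0.015 m).
It also fails if it takes over 67 s, if anything falls off the work surface, if the arm or the gripper's body presses on something with over 40 N, if the wrist force passes 120 N, or if a joint passes its speed limit or range.

ROBOT

A 6-joint arm with a two-finger parallel gripper is mounted at the origin on the work surface. World frame = base frame: x ahead of the robot, y to its left, z up, the work surface at z = 0. Lengths are in mm, angles in rad, forces in N, time in s.
With the tool pointing down it reaches from about 325 to 1000 mm from the base axis. Payload 5.1 kg.
Tool frame: the origin (TCP) lies at the very end of the fingers, on their centre line; the grasp point (between the pads) lies 19 mm behind it; z points along the fingers, x is the direction in which the jaws open and shut, and the axes are right-handed (so a half turn about z gives the same grasp; the last joint's range is limited). The gripper opens to 85 mm and grips with 20 to 120 N. Pads are 22 mm wide; open, the fingers measure 114 mm over their backs; the gripper's body (76 mm by 85 mm) begins 54 mm behind the grasp point. The pads swing forward as they close: fully open they stand 13 mm farther back than shut.
Start: joints at [-1.335, 0.124, 1.65, -0, 1.367, -0.083], TCP at [203.695, -617.246, 231.322] pointing down, gripper open.
Joint ranges: [-2.61, 2.61], [-1.02, 2.33], [0.03, 2.71], [-1.35, 4.49], [0.32, 2.68], [-2.91, 2.91]. Speed limits (rad/s): [2.57, 2.57, 3.14, 3.14, 3.14, 3.14].

INTERFACE

Orientations are given as [roll, pitch, yaw] about the fixed x, y, z axes, in that order (R = Rz(yaw) Ry(pitch) Rx(roll)).
In Python, from rig import manip gives the robot as it stands. The module is installed in compiled form; this text tells all that it offers.
- The arm moves only by the tool arm_command, never from a script. Its argument "moves" is a list of rows, each an object with "delta_pos": the shift along the tool's x, y, z in m, a list of three; "delta_rot": the turn, a rotation vector about the tool's x, y, z in rad, a list of three; "jaw": the opening, from 0 (shut) to 1 (fully open). A call has 1 to 10 rows; each row shifts and turns the pose as measured when the row begins, along the tool's axes as they then stand; what a row does not reach is not made up. A row lasts 1/8 s, in which the tool goes at most 62.5 mm and 10.7 degrees, less where a joint would pass 70% of its speed; a pose out of reach is approached as far as the arm can. A call with a gripper value outside its range is refused whole. The fingers move at their own pace and stop on an object; the grip force is fixed at half the most. Time passes only in rows, so rows that do not move let the fingers close. It gives the time, the measured TCP pose, the force and the opening at its end, in the units of the state.
- manip.state(): the state, without advancing time (a new reading comes with each control period).
- manip.capture(name): name is "side" or "top"; returns (picture, depth): 420x560x3 uint8, red, green, blue; 420x560 float32, mm along the optical axis (not along the pixel's ray), 0 where there is no reading.
- manip.calibration(name): a dict with "camera_matrix" (3x3 intrinsics, pixels), "origin" and "orientation" of the camera in the world. Camera axes: x right, y down, z forward; pixel columns grow to the right and rows downward; lengths in mm; the calibration is good to about 2 mm. A picture is of the moment at which its call begins. calibration takes no time and is no camera call.
- manip.hand_in(): hands the job in, once; it reports no verdict.
The state is a dict: "clock": time; "joint_positions": joint angles; "qvel": joint speeds; "joint_efforts": joint torques, N m; "eef_pos": TCP position; "eef_rot": TCP orientation; "ft_force": force on the tool from outside, world axes, zero at the start; "ft_torque": the same for the moment, N m; "gripper_width": finger opening in mm.
Only numpy, scipy, OpenCV 4.12 (cv2) and the standard library are available. Lean on these libraries where they do the work, as an engineer would, in place of code of your own. Each camera call takes 0.05 s, during which the arm holds its last target. There are 200 camera calls.

## Working session

There is one attempt and no reset: what is moved stays moved. The work goes in short steps, Python scripts to look and compute and a tool call to move; the robot and the scene stay as the last step left them, time stands still between calls to the robot, and variables do not carry over. Pictures are saved under pics/ and viewed, about 8 in all and at most 12, crops included, and the job is handed in when it is done.

Besides the shell and the picture viewer there is one more tool, called after "Call:" as name(argument=value, ...), one argument or row to a line, values as JSON. arm_command: Moves the arm, as the interface text tells. Its arguments: {"type":"object","properties":{"moves":{"type":"array","items":{"type":"object","properties":{"delta_pos":{"type":"array","items":{"type":"number"}},"delta_rot":{"type":"array","items":{"type":"number"}},"jaw":{"type":"number"}}}}},"required":["moves"]}

```bash
mkdir -p pics; cat > h.py <<'E'
from rig import manip
import numpy as np, cv2
from scipy.spatial.transform import Rotation as R
def cal(n):
    c=manip.calibration(n); return np.array(c["camera_matrix"]),np.array(c["origin"]),c["orientation"]
E
python3 - <<'E'
from h import *
for n in("top","side"):
    p,d=manip.capture(n); cv2.imwrite(f"pics/{n}0.png",p[:,:,::-1]); np.save(f"{n}0.npy",d); print(n,manip.calibration(n))
print(manip.state())
E
```

```text
top {'camera_matrix': array([[401.66429131,   0.        , 276.73898815],
       [  0.        , 401.66429131, 208.25504488],
       [  0.        ,   0.        ,   1.        ]]), 'origin': array([505.92998458,  87.93602869, 989.4846666 ]), 'orientation': array([-3.05035362, -0.01841968, -1.54401159])}
side {'camera_matrix': array([[438.84444202,   0.        , 276.99985434],
       [  0.        , 438.84444202, 206.08648896],
       [  0.        ,   0.        ,   1.        ]]), 'origin': array([ 280.58061763, -445.80997966,  735.73308259]), 'orientation': array([-2.41747149,  0.01203938, -0.53954843])}
{'clock': 0.1, 'joint_positions': array([-1.33455903e+00,  1.24461414e-01,  1.65156508e+00,  1.60296485e-05,
        1.36749277e+00, -8.26064771e-02]), 'qvel': array([-0.00084171, -0.00259218, -0.00256545,  0.00113663,  0.00137263,
        0.00091026]), 'joint_efforts': array([ 1.39649841e-03, -4.24929535e+01, -3.66654718e+01, -7.80030155e-05,
        3.95195384e-03, -1.43490755e-06]), 'eef_pos': array([ 203.59552221, -616.70086925,  230.14566585]), 'eef_rot': array([-3.14141804e+00,  1.91874927e-03, -1.25195563e+00]), 'ft_force': array([0.30804861, 0.26560755, 0.06011166]), 'ft_torque': array([-0.02881659, -0.01052549,  0.09391082]), 'gripper_width': 85.61934325335606}
```

View pics/top0.png

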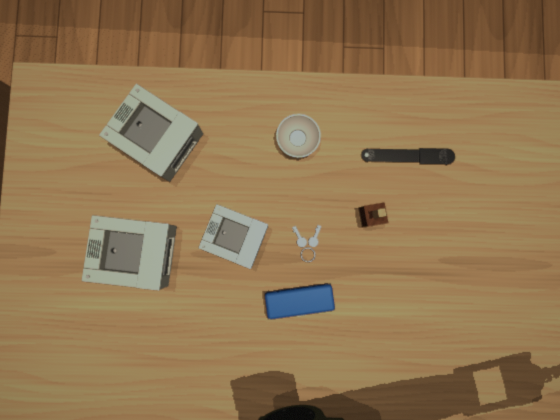

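View pics/side0.png

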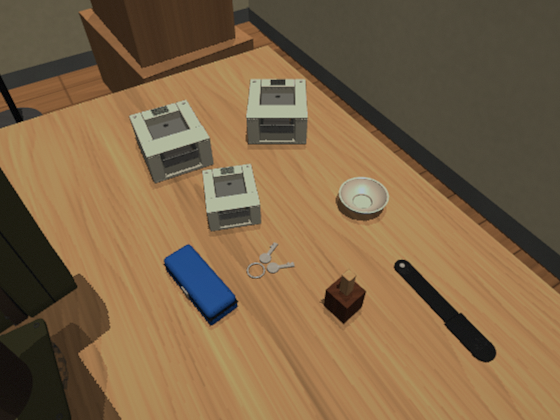

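The top view shows three chime-like units, at px (152,132), (130,253) and (234,237). Only (234,237) measures about 57x46 px, which is 130x110 mm at 0.43 px/mm; the others are about 85 px long. The stand with the pin is at (373,214), the keys at (307,241) and the case at (300,301). I'll confirm with a crop and measure.

```bash
cat >> h.py <<'E'
def pts(n,d):
    K,o,e=cal(n); Rm=R.from_euler("xyz",e).as_matrix()
    v,u=np.mgrid[:d.shape[0],:d.shape[1]]
    c=np.stack([(u-K[0,2])/K[0,0],(v-K[1,2])/K[1,1],np.ones(d.shape)],-1)*d[...,None]
    return c@Rm.T+o
def ray(n,uv,z):
    K,o,e=cal(n); r=R.from_euler("xyz",e).as_matrix()@np.linalg.inv(K)@np.array([uv[0],uv[1],1.])
    return o+r*(z-o[2])/r[2]
def rect(P,m):
    q=P[m][:,:2].astype(np.float32); (c,s,a)=cv2.minAreaRect(q); return np.round(c,1),np.round(s,1),round(a,1),len(q)
E
python3 - <<'E'
from h import *
B={"top":dict(unit=(190,195,280,280),stand=(345,190,400,240)),"side":dict(unit=(195,155,270,235),stand=(315,260,375,330))}
for n in("top","side"):
    d=np.load(n+"0.npy");P=pts(n,d);im=cv2.imread(f"pics/{n}0.png")
    print(n,"shelf z",np.median(P[330:345,150:220,2]) if n=="top" else np.median(P[330:350,130:160,2]))
    for k,(a,b,c,e) in B[n].items():
        Q=P[b:e,a:c]; z=Q[...,2]
        for lo,hi in ((54,70),(95,118),(30,53)):
            m=((z>lo)&(z<hi)).astype(np.uint8)
            nn,l,s,_=cv2.connectedComponentsWithStats(m)
            if nn<2: continue
            i=1+s[1:,4].argmax(); mm=l==i
            if s[i,4]>8: print(n,k,lo,rect(Q,mm),"z med",np.median(z[mm]))
B=B
t=cv2.imread("pics/top0.png");s=cv2.imread("pics/side0.png")
f=lambda im,x,y:cv2.resize(im[y:y+75,x:x+100],(400,300),interpolation=cv2.INTER_CUBIC)
cv2.imwrite("pics/crop.png",np.vstack([np.hstack([f(t,185,200),f(t,323,178)]),np.hstack([f(s,182,160),f(s,295,260)])]))
E
```

```text
top shelf z -0.3710668789008196
top unit 54 (array([524.3, 173.1]), array([130.3, 110. ]), 69.8, 1885) z med 61.18876406977313
top unit 30 (array([526.6, 179.6]), array([66.6, 66.2]), 70.1, 745) z med 47.4592034490114
top stand 54 (array([ 584.5, -158. ]), array([49.9, 51.3]), 11.0, 363) z med 58.046097636408035
top stand 95 (array([ 584. , -157.7]), array([17.7, 17.2]), 9.2, 75) z med 107.77893089672625
top stand 30 (array([ 580.1, -133.6]), array([48.1,  1.9]), 11.4, 50) z med 40.80515382865133
side shelf z 0.6076082117849069
side unit 54 (array([520.9, 170.5]), array([132.8, 109.9]), 70.0, 1666) z med 61.25219693573035
side unit 30 (array([525.9, 184.4]), array([59.9, 66.3]), 70.0, 558) z med 46.97001177956969
side stand 54 (array([ 581.9, -159.3]), array([52.2, 51.8]), 10.3, 572) z med 58.20291867495001
side stand 95 (array([ 581.1, -160.1]), array([18.3, 18.4]), 12.4, 148) z med 107.09268136796328
side stand 30 (array([ 571.5, -174.4]), array([35.5, 70.1]), 55.7, 246) z med 41.456160455591714
```

View pics/crop.png

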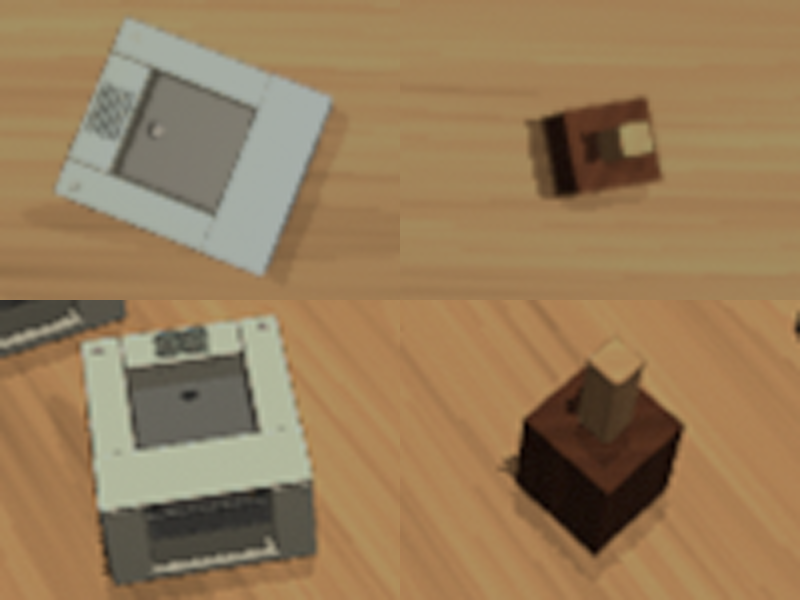

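The crop confirms it. The unit at (234,237) measures 130.3 x 110.0 mm, its recess is at about top px (224,232) / side px (229,184), and its roof end points lower-right (world -y). The pin handle stands in the stand, with a yaw of about 10.5°. Now moving to above the pin.

```bash
cat >> h.py <<'E'
def to(x,y,z,yaw):
    s=manip.state(); Rm=R.from_euler("xyz",s["eef_rot"]); 
    d=Rm.inv().apply(np.array([x,y,z])-s["eef_pos"]); rv=(Rm.inv()*R.from_euler("xyz",[np.pi,0,yaw])).as_rotvec()
    print("at",s["eef_pos"].round(1),s["eef_rot"].round(3),"F",s["ft_force"].round(1),"w",round(s["gripper_width"],1),"t",round(s["clock"],2)); print("d mm",d.round(1),"rot",rv.round(3))
E
python3 - <<'E'
from h import *
print("hole top",ray("top",(224.25,232.5),47),"side",ray("side",(229.5,183.75),47))
E
```

```text
hole top [532.21230267 194.06026766  47.        ] side [531.07820845 191.89289437  47.        ]
```

Call:
arm_command(
  moves=[
    {"delta_pos": [-0.0316,-0.0504,0],"delta_rot": [0,0,0],"jaw": 1},
    {"delta_pos": [-0.0316,-0.0504,0],"delta_rot": [0,0,0],"jaw": 1},
    {"delta_pos": [-0.0316,-0.0504,0],"delta_rot": [0,0,0],"jaw": 1},
    {"delta_pos": [-0.0316,-0.0504,0],"delta_rot": [0,0,0],"jaw": 1},
    {"delta_pos": [-0.0316,-0.0504,0],"delta_rot": [0,0,0],"jaw": 1},
    {"delta_pos": [-0.0316,-0.0504,0],"delta_rot": [0,0,0],"jaw": 1},
    {"delta_pos": [-0.0316,-0.0504,0],"delta_rot": [0,0,0],"jaw": 1},
    {"delta_pos": [-0.0316,-0.0504,0],"delta_rot": [0,0,0],"jaw": 1},
    {"delta_pos": [-0.0316,-0.0504,0],"delta_rot": [0,0,0],"jaw": 1},
    {"delta_pos": [-0.0316,-0.0504,0],"delta_rot": [0,0,0.135],"jaw": 1},
  ],
)

```text
clock: 1.35
eef_pos: [591.2, -146.8, 226.1]
eef_rot: [3.139, 0.007, -1.399]
ft_force: [0.7, -0.4, 0.1]
gripper_width: 85.4
```

```bash
python3 -c "
from h import *
to(583,-158.5,160,-1.388)"
```

```text
at [ 591.2 -146.8  226.1] [ 3.139  0.007 -1.399] F [ 0.7 -0.4  0.1] w 85.4 t 1.35
d mm [10.6  9.9 66.1] rot [ 0.002  0.007 -0.011]
```

Call:
arm_command(
  moves=[
    {"delta_pos": [0.0106,0.0099,0.03],"delta_rot": [0,0.007,-0.011],"jaw": 1},
    {"delta_pos": [0,0,0.05],"delta_rot": [0,0,0],"jaw": 0.8},
    {"delta_pos": [0,0,0.03],"delta_rot": [0,0,0],"jaw": 0.6},
    {"delta_pos": [0,0,0],"delta_rot": [0,0,0],"jaw": 0.6},
  ],
)

```text
clock: 1.85
eef_pos: [585.1, -153.4, 112.2]
eef_rot: [3.139, 0.0, -1.38]
ft_force: [-0.2, -0.5, -0.5]
gripper_width: 51.1
```

```bash
python3 -c "
from h import *
to(583,-158.5,72,-1.388)"
```

```text
at [ 585.1 -153.4  112.2] [ 3.139  0.    -1.38 ] F [-0.2 -0.5 -0.5] w 51.1 t 1.85
d mm [ 4.6  2.9 40.2] rot [0.003 0.    0.008]
```

Call:
arm_command(
  moves=[
    {"delta_pos": [0.0046,0.0029,0.02],"delta_rot": [0.003,0,0.008],"jaw": 0.6},
    {"delta_pos": [0,0,0.018],"delta_rot": [0,0,0],"jaw": 0.6},
    {"delta_pos": [0,0,0.003],"delta_rot": [0,0,0],"jaw": 0.6},
    {"delta_pos": [0,0,0],"delta_rot": [0,0,0],"jaw": 0.6},
  ],
)

```text
clock: 2.35
eef_pos: [584.7, -160.0, 71.8]
eef_rot: [-3.137, -0.002, -1.389]
ft_force: [0.2, -0.1, 0.4]
gripper_width: 51.5
```

```bash
python3 -c "
from h import *
to(583,-158.5,72,-1.388)"
```

```text
at [ 584.7 -160.    71.8] [-3.137e+00 -2.000e-03 -1.389e+00] F [ 0.2 -0.1  0.4] w 51.5 t 2.35
d mm [-1.8  1.4 -0.2] rot [-0.004 -0.002 -0.001]
```

Call:
arm_command(
  moves=[
    {"delta_pos": [-0.0018,0.0014,0],"delta_rot": [-0.004,0,0],"jaw": 0.4},
    {"delta_pos": [0,0,0],"delta_rot": [0,0,0],"jaw": 0.2},
    {"delta_pos": [0,0,0],"delta_rot": [0,0,0],"jaw": 0},
    {"delta_pos": [0,0,0],"delta_rot": [0,0,0],"jaw": 0},
    {"delta_pos": [0,0,0],"delta_rot": [0,0,0],"jaw": 0},
    {"delta_pos": [0,0,0],"delta_rot": [0,0,0],"jaw": 0},
  ],
)

```text
clock: 3.1
eef_pos: [584.1, -158.7, 73.8]
eef_rot: [-3.139, -0.004, -1.389]
ft_force: [0.3, 0.5, -0.3]
gripper_width: 17.4
```

```bash
python3 -c "
from h import *
to(583,-158.5,72,-1.388)
print(manip.state()['ft_torque'])"
```

```text
at [ 584.1 -158.7   73.8] [-3.139 -0.004 -1.389] F [ 0.3  0.5 -0.3] w 17.4 t 3.1
d mm [-0.4  1.   1.8] rot [-0.003 -0.004 -0.001]
[0.0116409  0.00323535 0.01384846]
```

Call:
arm_command(
  moves=[
    {"delta_pos": [0,0,-0.02],"delta_rot": [0,0,0],"jaw": 0},
    {"delta_pos": [0,0,-0.03],"delta_rot": [0,0,0],"jaw": 0},
    {"delta_pos": [0,0,-0.04],"delta_rot": [0,0,0],"jaw": 0},
    {"delta_pos": [0,0,0],"delta_rot": [0,0,0],"jaw": 0},
    {"delta_pos": [-0.058,-0.002,0],"delta_rot": [0,0,0],"jaw": 0},
    {"delta_pos": [-0.058,-0.002,0],"delta_rot": [0,0,0],"jaw": 0},
    {"delta_pos": [-0.058,-0.002,0],"delta_rot": [0,0,0],"jaw": 0},
    {"delta_pos": [-0.058,-0.002,0],"delta_rot": [0,0,0],"jaw": 0},
    {"delta_pos": [-0.058,-0.002,0],"delta_rot": [0,0,0],"jaw": 0},
    {"delta_pos": [-0.05,-0.002,0],"delta_rot": [0,0,0.16],"jaw": 0},
  ],
)

```text
clock: 4.35
eef_pos: [534.0, 183.8, 169.8]
eef_rot: [-3.133, -0.005, -1.562]
ft_force: [0.7, -0.6, -0.6]
gripper_width: 17.3
```

```bash
python3 -c "
from h import *
to(532,194,145,-1.921)"
```

```text
at [534.  183.8 169.8] [-3.133 -0.005 -1.562] F [ 0.7 -0.6 -0.6] w 17.3 t 4.35
d mm [-10.3   2.2  24.7] rot [-0.009 -0.003  0.359]
```

Call:
arm_command(
  moves=[
    {"delta_pos": [-0.0103,0.0022,0],"delta_rot": [-0.009,-0.003,0.18],"jaw": 0},
    {"delta_pos": [0,0,0.012],"delta_rot": [0,0,0.18],"jaw": 0},
    {"delta_pos": [0,0,0.012],"delta_rot": [0,0,0],"jaw": 0},
    {"delta_pos": [0,0,0],"delta_rot": [0,0,0],"jaw": 0},
  ],
)

```text
clock: 4.85
eef_pos: [529.1, 198.3, 143.9]
eef_rot: [3.139, -0.002, -1.922]
ft_force: [0.1, 0.0, -1.7]
gripper_width: 17.0
```

```bash
python3 -c "
from h import *
to(532,194,145,-1.921)
t,_=manip.capture('top'); s,d=manip.capture('side'); np.save('s1.npy',d)
cv2.imwrite('pics/s1full.png',s[:,:,::-1])
f=lambda im,x,y:cv2.resize(im[y:y+75,x:x+50],(400,600),interpolation=cv2.INTER_CUBIC)
cv2.imwrite('pics/c1.png',np.hstack([f(t,200,195),f(s,205,135)])[:,:,::-1])"
```

```text
at [529.1 198.3 143.9] [ 3.139e+00 -2.000e-03 -1.922e+00] F [ 0.1  0.  -1.7] w 17.0 t 4.85
d mm [ 3.  -4.2 -1.1] rot [ 0.002 -0.002 -0.001]
```

View pics/c1.png

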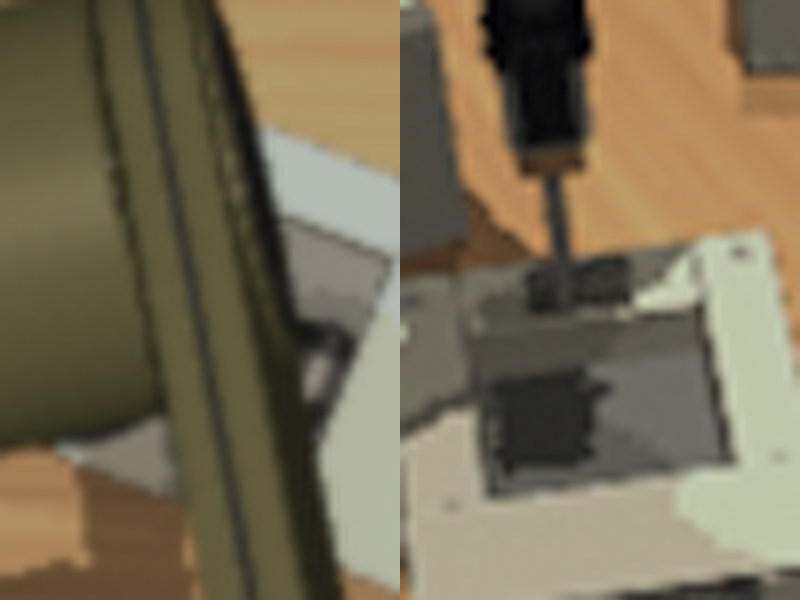

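The side crop shows the pin hanging vertically with its tip at about side px (225.7,173.5). The hole lies in shadow and the wrist blocks the top view. Comparing tip and hole in the side camera alone gives:

```bash
python3 -c "
from h import *
for z in (74,76,78): print(ray('side',(225.7,173.7),z).round(1))
d=np.load('s1.npy');P=pts('side',d)
# shaft points
for v in range(153,176):
  q=P[v,215:235]; m=(q[:,1]<215)&(q[:,2]>68)&(abs(q[:,0]-529)<12); 
  if m.any(): print(v,np.where(m)[0][[0,-1]]+215,q[m].mean(0).round(1))
"
```

```text
[528.  198.3  74. ]
[527.2 196.4  76. ]
[526.5 194.5  78. ]
153 [222 227] [525.1 181.6 147.3]
154 [220 227] [524.9 187.2 140.5]
155 [219 227] [524.7 190.3 135.6]
156 [220 227] [525.3 189.9 132.8]
157 [220 224] [522.4 191.5 130.2]
158 [222 224] [526.2 196.6 121.8]
159 [222 224] [526.1 197.3 118.4]
160 [222 224] [525.7 196.9 116.2]
161 [223 224] [526.3 196.5 113.3]
162 [223 225] [527.3 197.1 109.6]
163 [223 225] [526.5 195.8 108.1]
164 [223 225] [526.5 196.6 104.6]
165 [223 225] [526.1 196.2 102.3]
166 [223 225] [526.4 197.9  97.9]
167 [223 225] [525.  195.1  97.9]
168 [223 225] [525.6 197.4  92.9]
169 [224 225] [525.7 195.7  91.3]
170 [224 226] [526.6 195.8  87.8]
171 [224 226] [526.5 196.4  84.4]
172 [224 226] [525.8 195.4  82.6]
173 [224 225] [524.5 195.9  79.9]
```

```bash
python3 -c "
from h import *
for n,(u,v) in (('top',(224,232)),('side',(229,184))):
  g=cv2.cvtColor(cv2.imread(f'pics/{n}0.png'),cv2.COLOR_BGR2GRAY).astype(float)
  w=g[v-6:v+7,u-7:u+8]; print(w.astype(int))
"
```

```text
[[127 141 103  74  86 111 119 120 121 121 121 121 121 121 122]
 [132 113  82  74 100 116 120 120 121 121 121 121 121 122 121]
 [144 108  76  74 107 119 120 120 121 120 121 122 122 121 122]
 [132  95  73  83 111 116 116 118 120 121 121 121 122 121 122]
 [119  81  72  99 113 104 103 115 119 120 121 121 122 121 122]
 [105  76  84 110 110  86  99 128 125 121 121 121 121 122 122]
 [ 83  77 100 114 107  83 122 145 137 125 121 121 122 122 121]
 [ 77  82 109 118 110  90 126 141 128 121 121 121 121 121 121]
 [ 76  91 113 119 117 106 103 117 118 119 121 121 122 121 122]
 [ 77 101 116 120 120 119 118 119 120 120 121 122 121 121 121]
 [ 85 110 119 119 120 120 120 121 120 121 121 122 121 121 121]
 [102 116 119 120 120 120 120 120 120 120 121 121 121 122 121]
 [112 118 119 119 121 120 121 120 120 120 120 121 121 121 121]]
[[ 80  86  84  84  84  83  85  83  84  85  85  83  84  83  82]
 [ 85  83  84  84  83  83  83  83  84  84  84  86  88  90  91]
 [ 84  82  86  88  87  88  90  90  93  91  94  95  97 101 102]
 [ 91  90  94  97  97  98 102 103 101 100 101 101 100  99 101]
 [100 101 101 101 101  95  88  84  82  91 100 100 100 100 100]
 [101 100  99 101  96  73  46  39  45  75  97 101 100  99 100]
 [100 100  99 100  94  74  52  50  66  86  99 101 100 100 101]
 [101  99 100 100 101  99  86  84  95 101 101 100  99  99 100]
 [100  99 100 100 100 100 101 101 101 100  99 100 100 100 100]
 [101  99 100 101 100 101 100 101 100  99  99 101 100 100  99]
 [ 99  99 100 100 100  99 101 100 100 100 100 100 100 100 100]
 [100 100 100 100 101 100  99 100 100 100 100  99 100  99 100]
 [ 99 100 100 100  99 101 101 101 100 100  99 101 100 100 100]]
```

```bash
python3 -c "
from h import *
print(ray('side',(228.9,183.4),46),ray('top',(223.4,231.8),46)); to(532.4,194.8,125,-1.921)
"
```

```text
[530.80155946 194.47779165  46.        ] [533.82116771 196.22066682  46.        ]
at [530.1 198.4 145.3] [ 3.141e+00 -1.000e-03 -1.924e+00] F [ 0.5  0.2 -0.6] w 17.5 t 4.95
d mm [ 2.5 -3.4 20.3] rot [ 0.    -0.001 -0.003]
```

Call:
arm_command(
  moves=[
    {"delta_pos": [0.0024,-0.0037,0.01],"delta_rot": [0,0,0],"jaw": 0},
    {"delta_pos": [0,0,0.006],"delta_rot": [0,0,0],"jaw": 0},
    {"delta_pos": [0,0,0],"delta_rot": [0,0,0],"jaw": 0},
  ],
)

```text
clock: 5.32
eef_pos: [533.6, 193.9, 129.0]
eef_rot: [-3.141, -0.0, -1.923]
ft_force: [0.5, 1.0, -0.9]
gripper_width: 17.4
```

```bash
python3 -c "
from h import *
to(532.8,194.9,117,-1.921)
"
```

```text
at [533.6 193.9 129. ] [-3.141 -0.    -1.923] F [ 0.5  1.  -0.9] w 17.4 t 5.33
d mm [-0.7  1.1 12. ] rot [-0.001 -0.    -0.002]
```

Call:
arm_command(
  moves=[
    {"delta_pos": [-0.0007,0.0011,0.006],"delta_rot": [0,0,0],"jaw": 0},
    {"delta_pos": [0,0,0.003],"delta_rot": [0,0,0],"jaw": 0},
    {"delta_pos": [0,0,0],"delta_rot": [0,0,0],"jaw": 0},
  ],
)

```text
clock: 5.7
eef_pos: [532.9, 195.0, 119.5]
eef_rot: [-3.141, 0.0, -1.923]
ft_force: [0.3, -0.2, -1.0]
gripper_width: 17.3
```

```bash
python3 -c "
from h import *
to(532.8,194.9,117,-1.921)
"
```

```text
at [532.9 195.  119.5] [-3.141  0.    -1.923] F [ 0.3 -0.2 -1. ] w 17.3 t 5.7
d mm [0.1 0.  2.5] rot [-0.001  0.    -0.002]
```

Call:
arm_command(
  moves=[
    {"delta_pos": [0,0,0.0015],"delta_rot": [0,0,0],"jaw": 0},
    {"delta_pos": [0,0,0.0015],"delta_rot": [0,0,0],"jaw": 0},
    {"delta_pos": [0,0,0.001],"delta_rot": [0,0,0],"jaw": 0},
  ],
)

```text
clock: 6.08
eef_pos: [533.1, 195.2, 115.7]
eef_rot: [-3.14, 0.001, -1.923]
ft_force: [-0.2, 0.1, -1.2]
gripper_width: 17.1
```

Call:
arm_command(
  moves=[
    {"delta_pos": [0,0,0.001],"delta_rot": [0,0,0],"jaw": 0},
    {"delta_pos": [0,0,0.001],"delta_rot": [0,0,0],"jaw": 0},
  ],
)

```text
clock: 6.32
eef_pos: [533.2, 195.2, 113.7]
eef_rot: [-3.14, 0.001, -1.923]
ft_force: [-0.8, 0.4, 0.1]
gripper_width: 17.4
```

Call:
arm_command(
  moves=[
    {"delta_pos": [0,0,0.001],"delta_rot": [0,0,0],"jaw": 0},
    {"delta_pos": [0,0,0.001],"delta_rot": [0,0,0],"jaw": 0},
  ],
)

```text
clock: 6.58
eef_pos: [533.3, 195.2, 111.6]
eef_rot: [-3.14, 0.001, -1.923]
ft_force: [0.5, -0.2, -0.2]
gripper_width: 17.1
```

Call:
arm_command(
  moves=[
    {"delta_pos": [0,0,0.001],"delta_rot": [0,0,0],"jaw": 0},
    {"delta_pos": [0,0,0.001],"delta_rot": [0,0,0],"jaw": 0},
  ],
)

```text
clock: 6.82
eef_pos: [533.2, 195.2, 109.4]
eef_rot: [-3.14, 0.001, -1.923]
ft_force: [-0.0, -0.6, -0.8]
gripper_width: 17.1
```

Call:
arm_command(
  moves=[
    {"delta_pos": [0,0,0.001],"delta_rot": [0,0,0],"jaw": 0},
    {"delta_pos": [0,0,0.001],"delta_rot": [0,0,0],"jaw": 0},
  ],
)

```text
clock: 7.08
eef_pos: [533.2, 195.2, 107.3]
eef_rot: [-3.14, 0.001, -1.923]
ft_force: [-0.3, -0.5, -0.8]
gripper_width: 17.1
```

Call:
arm_command(
  moves=[
    {"delta_pos": [0,0,0.001],"delta_rot": [0,0,0],"jaw": 0},
  ],
)

```text
clock: 7.2
eef_pos: [533.2, 195.2, 106.2]
eef_rot: [-3.14, 0.001, -1.923]
ft_force: [0.6, 0.3, -0.7]
gripper_width: 17.3
```

Call:
arm_command(
  moves=[
    {"delta_pos": [0,0,0.001],"delta_rot": [0,0,0],"jaw": 0},
  ],
)

```text
clock: 7.32
eef_pos: [533.2, 195.2, 105.1]
eef_rot: [-3.14, 0.001, -1.923]
ft_force: [0.1, 1.2, -1.5]
gripper_width: 17.2
```

Call:
arm_command(
  moves=[
    {"delta_pos": [0,0,0.001],"delta_rot": [0,0,0],"jaw": 0},
  ],
)

```text
clock: 7.45
eef_pos: [533.2, 195.2, 104.0]
eef_rot: [-3.14, 0.001, -1.923]
ft_force: [0.0, 0.2, -0.7]
gripper_width: 17.3
```

The tip is at about 36 mm with no contact, so it is in the recess. Next I'll feel for the button.

Call:
arm_command(
  moves=[
    {"delta_pos": [0,0,0.001],"delta_rot": [0,0,0],"jaw": 0},
  ],
)

```text
clock: 7.58
eef_pos: [533.3, 195.2, 103.0]
eef_rot: [-3.14, 0.001, -1.923]
ft_force: [-0.5, -0.2, 1.0]
gripper_width: 17.3
```

Call:
arm_command(
  moves=[
    {"delta_pos": [0,0,0.001],"delta_rot": [0,0,0],"jaw": 0},
  ],
)

```text
clock: 7.7
eef_pos: [533.3, 195.2, 102.2]
eef_rot: [-3.14, 0.001, -1.923]
ft_force: [-1.4, -0.6, 1.3]
gripper_width: 17.3
```

Call:
arm_command(
  moves=[
    {"delta_pos": [0,0,0.001],"delta_rot": [0,0,0],"jaw": 0},
  ],
)

```text
clock: 7.82
eef_pos: [533.4, 195.2, 101.4]
eef_rot: [-3.14, 0.001, -1.923]
ft_force: [-1.6, -0.1, 1.9]
gripper_width: 17.7
```

Call:
arm_command(
  moves=[
    {"delta_pos": [0,0,0.001],"delta_rot": [0,0,0],"jaw": 0},
  ],
)

```text
clock: 7.95
eef_pos: [533.4, 195.2, 100.6]
eef_rot: [-3.14, 0.001, -1.923]
ft_force: [-1.3, -1.1, 0.8]
gripper_width: 17.3
```

Call:
arm_command(
  moves=[
    {"delta_pos": [0,0,0.001],"delta_rot": [0,0,0],"jaw": 0},
  ],
)

```text
clock: 8.07
eef_pos: [533.5, 195.1, 99.8]
eef_rot: [-3.14, 0.001, -1.923]
ft_force: [0.1, -0.7, 2.7]
gripper_width: 17.0
```

Call:
arm_command(
  moves=[
    {"delta_pos": [0,0,0.001],"delta_rot": [0,0,0],"jaw": 0},
  ],
)

```text
clock: 8.2
eef_pos: [533.4, 195.1, 98.9]
eef_rot: [-3.14, 0.0, -1.923]
ft_force: [-1.6, -0.7, 2.5]
gripper_width: 17.3
```

Call:
arm_command(
  moves=[
    {"delta_pos": [0,0,0.001],"delta_rot": [0,0,0],"jaw": 0},
  ],
)

```text
clock: 8.32
eef_pos: [533.5, 195.0, 98.0]
eef_rot: [-3.14, 0.0, -1.923]
ft_force: [-1.3, -1.3, 2.1]
gripper_width: 17.3
```

Call:
arm_command(
  moves=[
    {"delta_pos": [0,0,0.001],"delta_rot": [0,0,0],"jaw": 0},
  ],
)

```text
clock: 8.45
eef_pos: [533.5, 195.0, 97.2]
eef_rot: [-3.14, 0.0, -1.923]
ft_force: [-2.1, -0.9, 3.7]
gripper_width: 17.4
```

Call:
arm_command(
  moves=[
    {"delta_pos": [0,0,0.0008],"delta_rot": [0,0,0],"jaw": 0},
  ],
)

```text
clock: 8.57
eef_pos: [533.5, 195.0, 96.6]
eef_rot: [-3.14, 0.0, -1.923]
ft_force: [-2.3, -1.2, 5.6]
gripper_width: 17.3
```

Call:
arm_command(
  moves=[
    {"delta_pos": [0,0,0.0005],"delta_rot": [0,0,0],"jaw": 0},
  ],
)

```text
clock: 8.7
eef_pos: [533.7, 195.0, 96.5]
eef_rot: [-3.14, 0.0, -1.923]
ft_force: [-2.2, -0.9, 6.4]
gripper_width: 17.3
```

```bash
python3 -c "
from h import *
to(532.8,194.9,98,-1.921)
"
```

```text
at [533.7 195.   96.5] [-3.14   0.    -1.923] F [-2.2 -0.9  6.4] w 17.3 t 8.7
d mm [ 0.4  0.7 -1.5] rot [-0.002  0.    -0.002]
```

The button bottomed at TCP z of about 96.6 with 7 N on it. Now I'll push along tool +x (the tray's outward direction), keeping a light downward bias.

Call:
arm_command(
  moves=[
    {"delta_pos": [0.001,0.0006,0.0005],"delta_rot": [0,0,0],"jaw": 0},
    {"delta_pos": [0.0015,0.0003,0.0005],"delta_rot": [0,0,0],"jaw": 0},
  ],
)

```text
clock: 8.95
eef_pos: [533.1, 194.3, 96.8]
eef_rot: [-3.138, 0.004, -1.923]
ft_force: [-0.3, 2.4, 4.0]
gripper_width: 17.3
```

Call:
arm_command(
  moves=[
    {"delta_pos": [0.0015,0,0.0005],"delta_rot": [0,0,0],"jaw": 0},
    {"delta_pos": [0.0015,0,0.0005],"delta_rot": [0,0,0],"jaw": 0},
  ],
)

```text
clock: 9.2
eef_pos: [532.8, 193.1, 96.8]
eef_rot: [-3.137, 0.009, -1.924]
ft_force: [-1.2, 4.0, 5.4]
gripper_width: 17.3
```

```bash
python3 -c "
from h import *
to(532.8,194.9,98,-1.921)
"
```

```text
at [532.8 193.1  96.8] [-3.137  0.009 -1.924] F [-1.2  4.   5.4] w 17.3 t 9.2
d mm [-1.7  0.7 -1.2] rot [-0.005  0.009 -0.003]
```

Call:
arm_command(
  moves=[
    {"delta_pos": [0.002,0,0.0006],"delta_rot": [-0.003,0.006,-0.001],"jaw": 0},
    {"delta_pos": [0.0025,0,0.0006],"delta_rot": [-0.001,0.004,0],"jaw": 0},
  ],
)

```text
clock: 9.45
eef_pos: [532.1, 190.2, 97.0]
eef_rot: [-3.14, 0.003, -1.923]
ft_force: [-1.5, 4.1, 6.6]
gripper_width: 17.0
```

```bash
python3 -c "
from h import *
to(532.8,194.9,98,-1.921)
"
```

```text
at [532.1 190.2  97. ] [-3.140e+00  3.000e-03 -1.923e+00] F [-1.5  4.1  6.6] w 17.0 t 9.45
d mm [-4.6  0.9 -1. ] rot [-0.001  0.003 -0.002]
```

Call:
arm_command(
  moves=[
    {"delta_pos": [0.003,0.0005,0.0006],"delta_rot": [-0.001,0.003,0],"jaw": 0},
    {"delta_pos": [0.003,0.0003,0.0006],"delta_rot": [-0.001,0.003,0],"jaw": 0},
    {"delta_pos": [0.003,0.0003,0.0006],"delta_rot": [0,0.003,0],"jaw": 0},
  ],
)

```text
clock: 9.82
eef_pos: [529.7, 184.1, 97.5]
eef_rot: [-3.139, 0.0, -1.924]
ft_force: [-0.8, 3.6, 5.9]
gripper_width: 17.3
```

```bash
python3 -c "
from h import *
to(532.8,194.9,98,-1.921)
"
```

```text
at [529.7 184.1  97.5] [-3.139  0.    -1.924] F [-0.8  3.6  5.9] w 17.3 t 9.82
d mm [-11.2   0.8  -0.5] rot [-0.002  0.    -0.003]
```

Call:
arm_command(
  moves=[
    {"delta_pos": [0.003,0.0003,0.0006],"delta_rot": [-0.001,0.002,0],"jaw": 0},
    {"delta_pos": [0.003,0.0003,0.0006],"delta_rot": [0,0.002,0],"jaw": 0},
    {"delta_pos": [0.003,0.0003,0.0006],"delta_rot": [0,0.002,0],"jaw": 0},
    {"delta_pos": [0.003,0.0003,0.0006],"delta_rot": [0,0.002,0],"jaw": 0},
  ],
)

```text
clock: 10.32
eef_pos: [526.5, 175.7, 98.2]
eef_rot: [-3.137, 0.0, -1.925]
ft_force: [-0.5, 4.0, 6.4]
gripper_width: 16.9
```

```bash
python3 -c "
from h import *
to(532.8,194.9,98,-1.921)
"
```

```text
at [526.5 175.7  98.2] [-3.137  0.    -1.925] F [-0.5  4.   6.4] w 16.9 t 10.32
d mm [-20.2   0.7   0.3] rot [-0.004  0.    -0.004]
```

Call:
arm_command(
  moves=[
    {"delta_pos": [0.003,0.0003,0.0006],"delta_rot": [-0.002,0.002,-0.002],"jaw": 0},
    {"delta_pos": [0.003,0.0003,0.0006],"delta_rot": [-0.001,0.002,-0.001],"jaw": 0},
    {"delta_pos": [0.003,0.0003,0.0006],"delta_rot": [-0.001,0.002,0],"jaw": 0},
    {"delta_pos": [0.003,0.0003,0.0006],"delta_rot": [0,0.002,0],"jaw": 0},
  ],
)

```text
clock: 10.82
eef_pos: [523.4, 167.2, 98.9]
eef_rot: [-3.138, 0.0, -1.922]
ft_force: [0.2, 3.8, 5.6]
gripper_width: 17.0
```

Call:
arm_command(
  moves=[
    {"delta_pos": [0.003,0.0003,0.0006],"delta_rot": [-0.001,0.002,0],"jaw": 0},
    {"delta_pos": [0.003,0.0003,0.0006],"delta_rot": [0,0.002,0],"jaw": 0},
  ],
)

```text
clock: 11.08
eef_pos: [521.8, 162.9, 99.3]
eef_rot: [-3.137, 0.001, -1.923]
ft_force: [-1.2, 3.3, 6.4]
gripper_width: 17.2
```

```bash
python3 -c "
from h import *
to(532.8,194.9,98,-1.921)
"
```

```text
at [521.8 162.9  99.3] [-3.137e+00  1.000e-03 -1.923e+00] F [-1.2  3.3  6.4] w 17.2 t 11.07
d mm [-33.8   0.7   1.3] rot [-0.004  0.001 -0.002]
```

Call:
arm_command(
  moves=[
    {"delta_pos": [0.003,0.0003,0.0006],"delta_rot": [-0.002,0.002,0],"jaw": 0},
    {"delta_pos": [0.003,0.0003,0.0006],"delta_rot": [-0.001,0.002,0],"jaw": 0},
    {"delta_pos": [0.003,0.0003,0.0006],"delta_rot": [-0.001,0.002,0],"jaw": 0},
  ],
)

```text
clock: 11.45
eef_pos: [519.5, 156.4, 99.7]
eef_rot: [-3.139, 0.0, -1.924]
ft_force: [-0.9, 3.4, 5.9]
gripper_width: 16.9
```

Call:
arm_command(
  moves=[
    {"delta_pos": [0.002,0.0003,0.0006],"delta_rot": [0,0.002,0],"jaw": 0},
    {"delta_pos": [0.002,0.0003,0.0006],"delta_rot": [0,0.002,0],"jaw": 0},
  ],
)

```text
clock: 11.7
eef_pos: [518.5, 153.8, 99.9]
eef_rot: [-3.137, 0.0, -1.924]
ft_force: [-0.9, 2.8, 4.8]
gripper_width: 17.2
```

```bash
python3 -c "
from h import *
to(532.8,194.9,98,-1.921)
"
```

```text
at [518.5 153.8  99.9] [-3.137  0.    -1.924] F [-0.9  2.8  4.8] w 17.2 t 11.7
d mm [-43.5   0.8   1.9] rot [-0.004 -0.    -0.003]
```

Call:
arm_command(
  moves=[
    {"delta_pos": [0.002,0.0003,0.0007],"delta_rot": [-0.002,0.002,-0.001],"jaw": 0},
    {"delta_pos": [0.0015,0.0002,0.0007],"delta_rot": [-0.001,0.002,0],"jaw": 0},
  ],
)

```text
clock: 11.95
eef_pos: [517.9, 151.9, 100.1]
eef_rot: [-3.139, 0.0, -1.924]
ft_force: [-1.7, 5.5, 6.5]
gripper_width: 17.3
```

Call:
arm_command(
  moves=[
    {"delta_pos": [0.0015,0.0002,0.0007],"delta_rot": [-0.001,0.002,0],"jaw": 0},
  ],
)

```text
clock: 12.08
eef_pos: [517.9, 151.3, 100.2]
eef_rot: [-3.138, 0.001, -1.924]
ft_force: [-0.3, 2.6, 5.5]
gripper_width: 17.4
```

Call:
arm_command(
  moves=[
    {"delta_pos": [0.0015,0.0002,0.0006],"delta_rot": [0,0.001,0],"jaw": 0},
  ],
)

```text
clock: 12.2
eef_pos: [517.8, 150.6, 100.2]
eef_rot: [-3.137, 0.002, -1.924]
ft_force: [-0.3, 3.3, 4.7]
gripper_width: 17.2
```

Call:
arm_command(
  moves=[
    {"delta_pos": [0.0015,0.0002,0.0006],"delta_rot": [0,0.001,0],"jaw": 0},
  ],
)

```text
clock: 12.32
eef_pos: [517.7, 150.1, 100.2]
eef_rot: [-3.136, 0.003, -1.925]
ft_force: [-0.5, 4.5, 4.8]
gripper_width: 17.3
```

```bash
python3 -c "
from h import *
to(532.8,194.9,98,-1.921)
"
```

```text
at [517.7 150.1 100.2] [-3.136e+00  3.000e-03 -1.925e+00] F [-0.5  4.5  4.8] w 17.3 t 12.32
d mm [-47.3   1.4   2.4] rot [-0.005  0.003 -0.004]
```

Call:
arm_command(
  moves=[
    {"delta_pos": [0.0025,0,0.0007],"delta_rot": [-0.004,0.003,-0.002],"jaw": 0},
  ],
)

```text
clock: 12.45
eef_pos: [517.8, 149.3, 100.2]
eef_rot: [-3.139, 0.005, -1.923]
ft_force: [0.7, 9.9, 2.7]
gripper_width: 17.4
```

Call:
arm_command(
  moves=[
    {"delta_pos": [0.0025,0,0.0007],"delta_rot": [-0.001,0.003,0],"jaw": 0},
  ],
)

```text
clock: 12.58
eef_pos: [517.8, 149.0, 100.2]
eef_rot: [-3.14, 0.008, -1.925]
ft_force: [-0.1, 9.2, 3.1]
gripper_width: 17.3
```

Call:
arm_command(
  moves=[
    {"delta_pos": [0.0025,0,0.0007],"delta_rot": [-0.001,0.003,0],"jaw": 0},
  ],
)

```text
clock: 12.7
eef_pos: [517.8, 148.8, 100.2]
eef_rot: [-3.14, 0.011, -1.926]
ft_force: [0.3, 9.6, 3.5]
gripper_width: 17.3
```

```bash
python3 -c "
from h import *
to(532.8,194.9,98,-1.921)
s,d=manip.capture('side')
cv2.imwrite('pics/s2.png',cv2.resize(s[140:260,170:290],(600,600),interpolation=cv2.INTER_CUBIC)[:,:,::-1])"
```

```text
at [517.8 148.8 100.2] [-3.14   0.011 -1.926] F [0.3 9.6 3.5] w 17.3 t 12.7
d mm [-48.4   1.9   2.7] rot [-0.002  0.011 -0.005]
```

View pics/s2.png

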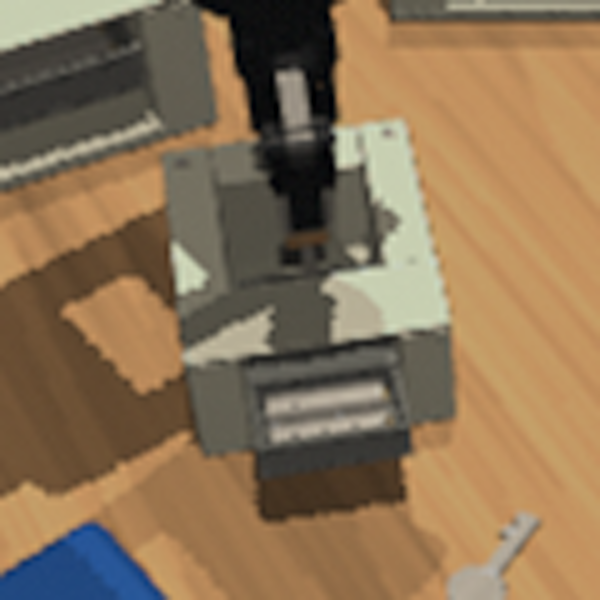

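The image shows the tray out of the box front (front edge at crop (330,455), cells visible), and the push force rises without motion, so the tray is at its stop. I'll make the press certain before drawing out.

Call:
arm_command(
  moves=[
    {"delta_pos": [0.0008,0.0002,0.001],"delta_rot": [-0.002,0.009,-0.003],"jaw": 0},
    {"delta_pos": [0.0008,0,0.001],"delta_rot": [0,0.003,0],"jaw": 0},
    {"delta_pos": [0.0005,0,0.001],"delta_rot": [0,0.001,0],"jaw": 0},
  ],
)

```text
clock: 13.12
eef_pos: [518.3, 149.9, 100.0]
eef_rot: [-3.141, 0.006, -1.923]
ft_force: [-2.7, 2.9, 7.4]
gripper_width: 17.3
```

```bash
python3 -c "
from h import *
to(532.8,194.9,98,-1.921)"
```

```text
at [518.3 149.9 100. ] [-3.141  0.006 -1.923] F [-2.7  2.9  7.4] w 17.3 t 13.12
d mm [-47.2   1.9   2.3] rot [-0.001  0.006 -0.002]
```

Call:
arm_command(
  moves=[
    {"delta_pos": [0,0.0002,-0.002],"delta_rot": [0,0.003,0],"jaw": 0},
    {"delta_pos": [0,0,-0.003],"delta_rot": [0,0.002,0],"jaw": 0},
    {"delta_pos": [0,0,-0.004],"delta_rot": [0,0,0],"jaw": 0},
  ],
)

```text
clock: 13.5
eef_pos: [517.1, 150.1, 107.3]
eef_rot: [3.14, -0.0, -1.923]
ft_force: [0.7, 3.5, -1.8]
gripper_width: 17.4
```

```bash
python3 -c "
from h import *
to(532.8,194.9,98,-1.921)"
```

```text
at [517.1 150.1 107.3] [ 3.14  -0.    -1.923] F [ 0.7  3.5 -1.8] w 17.4 t 13.5
d mm [-47.5   0.7   9.3] rot [ 0.001 -0.    -0.002]
```

Call:
arm_command(
  moves=[
    {"delta_pos": [-0.0004,0,-0.004],"delta_rot": [0,0,0],"jaw": 0},
    {"delta_pos": [0,0,-0.005],"delta_rot": [0,0,0],"jaw": 0},
    {"delta_pos": [0,0,-0.02],"delta_rot": [0,0,0],"jaw": 0},
    {"delta_pos": [0,0,-0.03],"delta_rot": [0,0,0],"jaw": 0},
    {"delta_pos": [0,0,0],"delta_rot": [0,0,0],"jaw": 0},
  ],
)

```text
clock: 14.12
eef_pos: [516.8, 147.9, 169.4]
eef_rot: [3.141, -0.006, -1.923]
ft_force: [0.2, 0.7, -1.0]
gripper_width: 17.3
```

```bash
python3 -c "
from h import *
to(584.1,-158.7,160,-1.389)"
```

```text
at [516.8 147.9 169.4] [ 3.141 -0.006 -1.923] F [ 0.2  0.7 -1. ] w 17.3 t 14.12
d mm [ 264.6 -168.8   11. ] rot [ 0.002 -0.006 -0.534]
```

Call:
arm_command(
  moves=[
    {"delta_pos": [0.044,-0.028,0],"delta_rot": [0,0,0],"jaw": 0},
    {"delta_pos": [0.044,-0.028,0],"delta_rot": [0,0,0],"jaw": 0},
    {"delta_pos": [0.044,-0.028,0],"delta_rot": [0,0,0],"jaw": 0},
    {"delta_pos": [0.044,-0.028,0],"delta_rot": [0,0,0],"jaw": 0},
    {"delta_pos": [0.044,-0.028,0],"delta_rot": [0,0,0],"jaw": 0},
    {"delta_pos": [0.04,-0.026,0],"delta_rot": [0,0,0],"jaw": 0},
    {"delta_pos": [0,0,0],"delta_rot": [0,0,-0.178],"jaw": 0},
    {"delta_pos": [0,0,0],"delta_rot": [0,0,-0.178],"jaw": 0},
    {"delta_pos": [0,0,0],"delta_rot": [0,0,-0.178],"jaw": 0},
    {"delta_pos": [0,0,0],"delta_rot": [0,0,0],"jaw": 0},
  ],
)

```text
clock: 15.38
eef_pos: [579.7, -167.5, 166.6]
eef_rot: [3.124, -0.009, -1.373]
ft_force: [0.7, -0.0, -1.4]
gripper_width: 17.0
```

```bash
python3 -c "
from h import *
to(584.1,-158.7,140,-1.389)"
```

```text
at [ 579.7 -167.5  166.6] [ 3.124 -0.009 -1.373] F [ 0.7 -0.  -1.4] w 17.0 t 15.38
d mm [-8.  -6.5 26.4] rot [ 0.018 -0.01   0.016]
```

Call:
arm_command(
  moves=[
    {"delta_pos": [-0.008,-0.0065,0.014],"delta_rot": [0.018,-0.01,0.016],"jaw": 0},
    {"delta_pos": [0,0,0.01],"delta_rot": [0,0,0],"jaw": 0},
    {"delta_pos": [0,0,0],"delta_rot": [0,0,0],"jaw": 0},
  ],
)

```text
clock: 15.75
eef_pos: [583.4, -157.5, 139.2]
eef_rot: [3.14, 0.002, -1.395]
ft_force: [0.1, 0.2, -0.6]
gripper_width: 17.5
```

```bash
python3 -c "
from h import *
to(584.1,-158.7,140,-1.389)
s,d=manip.capture('side');t,dt=manip.capture('top'); np.save('s3.npy',d)
f=lambda im,x,y,k:cv2.resize(im[y:y+600//k,x:x+400//k],(400,600),interpolation=cv2.INTER_CUBIC)
cv2.imwrite('pics/c3.png',np.hstack([f(s,320,238,8),f(t,190,170,4)])[:,:,::-1])
P=pts('side',d)
for v in range(255,300,2):
  q=P[v,325:370]; m=(q[:,2]>68)&(q[:,2]<125)&(abs(q[:,0]-582)<15)&(abs(q[:,1]+160)<15)
  if m.any(): print(v,np.where(m)[0][[0,-1]]+325,q[m].mean(0).round(1))"
```

```text
at [ 583.4 -157.5  139.2] [ 3.140e+00  2.000e-03 -1.395e+00] F [ 0.1  0.2 -0.6] w 17.5 t 15.75
d mm [ 1.3 -0.5 -0.8] rot [ 0.002  0.002 -0.006]
269 [342 342] [ 572.5 -152.5  123.8]
273 [346 346] [ 578.2 -157.6  113.9]
275 [346 348] [ 578.8 -160.2  110.8]
277 [345 348] [ 579.2 -159.5  103.3]
279 [345 347] [ 578.7 -159.7   97.9]
281 [344 347] [ 579.2 -159.    90.1]
283 [344 347] [ 579.8 -159.4   83.7]
285 [344 346] [ 579.3 -159.6   77.9]
```

View pics/c3.png

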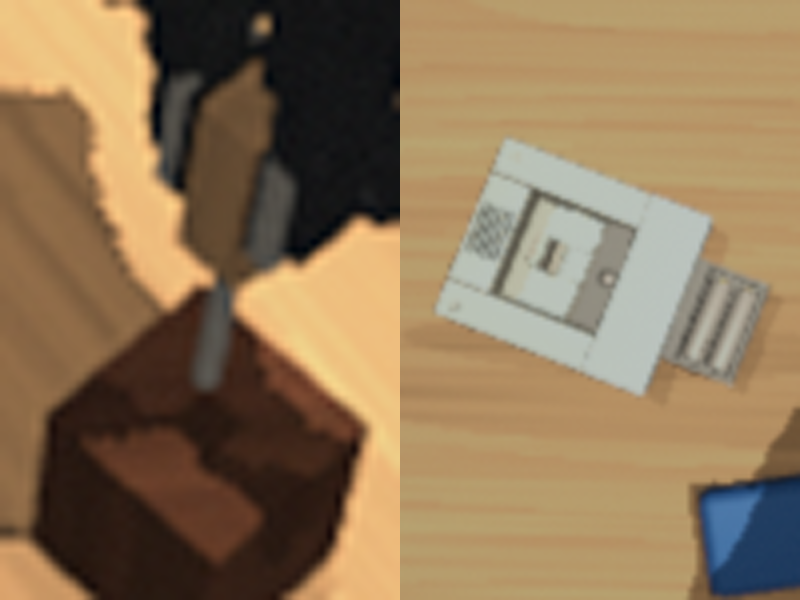

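The side crop shows the pin upright above the stand with its tip at crop (207,385), and the top crop shows the tray out, its hole at crop (607,277). The offset to the stand centre is about 1 mm, so I'll correct that and lower.

Call:
arm_command(
  moves=[
    {"delta_pos": [0.0013,-0.0005,0.004],"delta_rot": [0.002,0.002,-0.006],"jaw": 0},
    {"delta_pos": [0,0,0.004],"delta_rot": [0,0,0],"jaw": 0},
    {"delta_pos": [0,0,0.002],"delta_rot": [0,0,0],"jaw": 0},
  ],
)

```text
clock: 16.23
eef_pos: [585.6, -159.4, 131.0]
eef_rot: [-3.138, -0.002, -1.388]
ft_force: [-0.1, 0.1, -1.3]
gripper_width: 16.9
```

```bash
python3 -c "
from h import *
to(584.1,-158.7,120,-1.389)"
```

```text
at [ 585.6 -159.4  131. ] [-3.138e+00 -2.000e-03 -1.388e+00] F [-0.1  0.1 -1.3] w 16.9 t 16.23
d mm [-1.   1.4 11. ] rot [-0.004 -0.002  0.001]
```

Call:
arm_command(
  moves=[
    {"delta_pos": [0,0,0.0025],"delta_rot": [0,0,0],"jaw": 0},
    {"delta_pos": [0,0,0.0025],"delta_rot": [0,0,0],"jaw": 0},
    {"delta_pos": [0,0,0.002],"delta_rot": [0,0,0],"jaw": 0},
    {"delta_pos": [0,0,0.002],"delta_rot": [0,0,0],"jaw": 0},
  ],
)

```text
clock: 16.73
eef_pos: [585.7, -159.5, 121.5]
eef_rot: [-3.137, -0.002, -1.389]
ft_force: [-0.3, 0.2, -1.0]
gripper_width: 17.4
```

```bash
python3 -c "
from h import *
to(584.1,-158.7,74,-1.389)"
```

```text
at [ 585.7 -159.5  121.5] [-3.137e+00 -2.000e-03 -1.389e+00] F [-0.3  0.2 -1. ] w 17.4 t 16.73
d mm [-1.2  1.6 47.5] rot [-0.004 -0.002  0.001]
```

Call:
arm_command(
  moves=[
    {"delta_pos": [-0.001,0.0014,0.002],"delta_rot": [-0.004,-0.002,0],"jaw": 0},
    {"delta_pos": [0,0,0.004],"delta_rot": [0,0,0],"jaw": 0},
    {"delta_pos": [0,0,0.006],"delta_rot": [0,0,0],"jaw": 0},
  ],
)

```text
clock: 17.1
eef_pos: [584.3, -158.8, 109.2]
eef_rot: [-3.141, -0.001, -1.388]
ft_force: [0.2, 0.1, -1.2]
gripper_width: 17.3
```

```bash
python3 -c "
from h import *
to(584.1,-158.7,74,-1.389)"
```

```text
at [ 584.3 -158.8  109.2] [-3.141e+00 -1.000e-03 -1.388e+00] F [ 0.2  0.1 -1.2] w 17.3 t 17.1
d mm [-0.2  0.2 35.2] rot [-0.001 -0.001  0.001]
```

Call:
arm_command(
  moves=[
    {"delta_pos": [0,0,0.008],"delta_rot": [0,0,0],"jaw": 0},
    {"delta_pos": [0,0,0.008],"delta_rot": [0,0,0],"jaw": 0},
    {"delta_pos": [0,0,0.008],"delta_rot": [0,0,0],"jaw": 0},
    {"delta_pos": [0,0,0.004],"delta_rot": [0,0,0],"jaw": 0},
    {"delta_pos": [0,0,0.003],"delta_rot": [0,0,0],"jaw": 0},
  ],
)

```text
clock: 17.73
eef_pos: [583.7, -158.6, 74.8]
eef_rot: [3.141, 0.0, -1.388]
ft_force: [0.0, 0.1, -0.8]
gripper_width: 17.2
```

Call:
arm_command(
  moves=[
    {"delta_pos": [0,0,0.0015],"delta_rot": [0,0,0],"jaw": 0},
    {"delta_pos": [0,0,0.001],"delta_rot": [0,0,0],"jaw": 0},
  ],
)

```text
clock: 17.98
eef_pos: [583.7, -158.6, 73.3]
eef_rot: [3.14, 0.001, -1.388]
ft_force: [-4.0, 2.0, 7.9]
gripper_width: 17.5
```

```bash
python3 -c "
from h import *
to(584.1,-158.7,74,-1.389)"
```

```text
at [ 583.7 -158.6   73.3] [ 3.140e+00  1.000e-03 -1.388e+00] F [-4.   2.   7.9] w 17.5 t 17.98
d mm [ 0.2 -0.4 -0.7] rot [0.002 0.001 0.001]
```

It's seated (8 N at z 73.3). Releasing and retreating.

Call:
arm_command(
  moves=[
    {"delta_pos": [0,0,0],"delta_rot": [0,0,0],"jaw": 0.2},
    {"delta_pos": [0,0,0],"delta_rot": [0,0,0],"jaw": 0.4},
    {"delta_pos": [0,0,0],"delta_rot": [0,0,0],"jaw": 0.6},
    {"delta_pos": [0,0,0],"delta_rot": [0,0,0],"jaw": 0.6},
    {"delta_pos": [0,0,-0.01],"delta_rot": [0,0,0],"jaw": 0.6},
    {"delta_pos": [0,0,-0.03],"delta_rot": [0,0,0],"jaw": 0.6},
    {"delta_pos": [0,0,-0.05],"delta_rot": [0,0,0],"jaw": 0.6},
    {"delta_pos": [0,0,-0.05],"delta_rot": [0,0,0],"jaw": 0.6},
    {"delta_pos": [0.04,0.04,-0.02],"delta_rot": [0,0,0],"jaw": 0.6},
    {"delta_pos": [0.05,0,0],"delta_rot": [0,0,0],"jaw": 0.6},
  ],
)

```text
clock: 19.23
eef_pos: [561.4, -253.9, 243.2]
eef_rot: [-3.139, -0.003, -1.383]
ft_force: [0.0, 0.9, -1.1]
gripper_width: 51.1
```

Call:
arm_command(
  moves=[
    {"delta_pos": [0.055,0,0],"delta_rot": [0,0,0],"jaw": 0.6},
    {"delta_pos": [0.055,0,0],"delta_rot": [0,0,0],"jaw": 0.6},
    {"delta_pos": [0,0,0],"delta_rot": [0,0,0],"jaw": 0.6},
    {"delta_pos": [0,0,0],"delta_rot": [0,0,0],"jaw": 0.6},
  ],
)

```text
clock: 19.73
eef_pos: [582.4, -368.2, 248.3]
eef_rot: [-3.134, -0.007, -1.386]
ft_force: [-0.5, -0.3, 0.4]
gripper_width: 51.3
```

```bash
python3 -c "
from h import *
to(584.1,-158.7,74,-1.389)
t,d=manip.capture('top');s,ds=manip.capture('side')
for n,dd,(a,b,c,e) in (('top',d,(345,190,400,240)),('side',ds,(315,260,375,330))):
  Q=pts(n,dd)[b:e,a:c];z=Q[...,2]
  for lo,hi in((54,70),(95,118)):
    m=((z>lo)&(z<hi)).astype(np.uint8);nn,l,st,_=cv2.connectedComponentsWithStats(m)
    if nn>1:
      mm=l==1+st[1:,4].argmax(); print(n,lo,rect(Q,mm),np.median(z[mm]))
P=pts('top',d)[195:290,190:310];z=P[...,2];u=np.array([.342,.94])
w=(P[...,:2]-[523,172])@u;x=(P[...,:2]-[523,172])@np.array([.94,-.342])
m=(z>25)&(abs(x)<28)&(w<0)&(w>-140);print('tray outer edge y',w[m].min())
f=lambda im,x,y,k:cv2.resize(im[y:y+600//k,x:x+400//k],(400,600),interpolation=cv2.INTER_CUBIC)
cv2.imwrite('pics/c4.png',np.hstack([f(s,310,230,6),f(t,190,190,5)])[:,:,::-1])"
```

```text
at [ 582.4 -368.2  248.3] [-3.134 -0.007 -1.386] F [-0.5 -0.3  0.4] w 51.3 t 19.73
d mm [-206.9  -39.   173.1] rot [-0.007 -0.007  0.003]
top 54 (array([ 584.5, -157.7]), array([50. , 50.9]), 11.0, 361) 58.168596718313324
top 95 (array([ 584.4, -157.1]), array([17.9, 18.2]), 11.4, 75) 107.5880346749542
side 54 (array([ 581.1, -159.8]), array([50.8, 50.8]), 11.6, 571) 58.373628174093255
side 95 (array([ 581. , -159.6]), array([18.5, 19. ]), 6.5, 147) 107.51190742257018
tray outer edge y -109.61937653581985
```

View pics/c4.png

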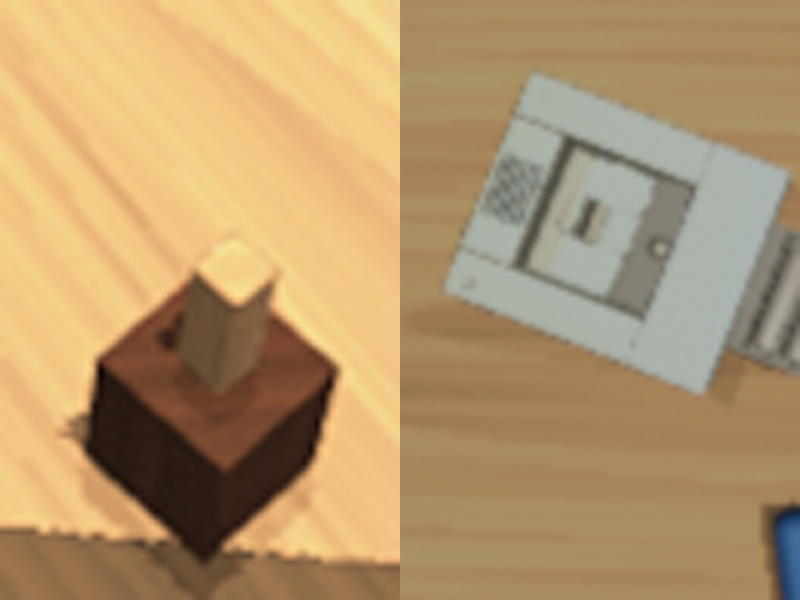

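The pin stands fully seated: its handle top is at 107.5 mm and it is centred on the stand. The tray's outer edge is about 44.6 mm beyond the box front, so it is at its stop.

```bash
python3 -c "
from rig import manip
print(manip.hand_in())"
```

```text
the job is handed in; nothing more can be done
None
```

The job is done and handed in at about 20 s on the clock; the hand-in reported no verdict.

**What I did**
- I took the pin from its stand and lowered it into the recess of the smallest of the three chime-like units, which measured 130 x 110 mm.
- I pressed the button to its hard stop with about 7 N. I then pushed the tray out with a light downward bias, which followed a climb of about 3.5 mm.
- At the end stop I pressed again with about 8 N, drew the pin straight up, and stood it back in the stand.

**Last checks**
- **Tray:** its outer edge is about 44.6 mm beyond the box front.
- **Pin:** its handle top is at 107.5 mm, against 108 mm nominal for fully seated, and it is upright. It is centred on the stand to within about 1 mm in both views.
- **Gripper:** it is open and well clear of everything.

**What I could not confirm**
- **Cameras:** the top and side views disagreed by 2–4 mm in absolute position, so I compared positions within one view.
- **Button lock:** I could not see directly that the button is up and locked. I infer it from the withdrawal: the pin rose past the button's travel with the tray at its stop.
- **Bystanders:** I did not re-measure the dish, case, keys or shoehorn. The pin's route kept above all of them.

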